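# Fit the thick mandrel into the jump-ring winder

## Task

Set the ring winder up for the larger rings: draw the thick straight mandrel (not the one with the thin waist) out of the wooden block and thread it tongue first down through the winder's upper and lower bushes. Pressing only lightly, feel for the drive slot inside the housing by turning the mandrel until its tongue drops in, so that it sits fully home with its collar flush on the upper bush, and let go. Do not force the mandrel, and leave the other mandrel and the other things where they are.

Things in the scene. Friction and masses are not known exactly. Their poses are not given: they have to be found in the camera images.
- mandrel: Thick mandrel: straight steel rod 12 mm across, standing upright in an outer hole of the wooden block, any yaw, about 0.13 kg. Origin at its lower end on the axis, z up the axis. From there: flat tongue 12 mm wide (x), 4 mm thick (y), 8 mm long, its end flat; round rod (end bevelled) to 98 mm; brass collar 21 mm across to 104 mm; neck 16 mm across to 111 mm; wooden grip.
- mandrel_collar (a point): Centre of the underside of the thick mandrel's brass collar, on its axis, 98 mm above its lower end; axes as the mandrel's.
- mandrel_grip (a point): Middle of the thick mandrel's round wooden grip, on its axis, 126 mm above its lower end. The grip is 24 mm across and runs from 112 to 140 mm (its top). Axes as the mandrel's.
- thin_mandrel: The other mandrel, alike but for its rod, which narrows to a waist 6 mm across from 56 to 86 mm above the lower end (seen above the block). It stands in the block's other outer hole and stays there. Origin and axes as the thick mandrel's.
- winder: Upright ring winder, grey cast iron, fixed to the bench: base 150 x 100 x 12 mm, gear housing 70 x 64 mm up to 43 mm high, locked hand crank on its +y side, column on its +x side with an arm that carries the upper bush; nothing above 116 mm. Origin on the mandrel's axis at bench height, z up. More than 40 N between mandrel and winder, pushing, sideways or in turning, is forcing it.
- winder_mouth (a point): Centre of the upper bush's mouth, on the bush's top face, 113 mm above the winder's origin, axes as the winder's. The brass bush has a bore of 14.2 mm, 14 mm deep, with a bevel 2.5 mm wide, in a round boss 37 mm across. The mandrel's collar rests on it when the mandrel is home (lower end then 15 mm above the winder's origin).
- winder_lower (a point): Centre of the lower bush's mouth, on top of the gear housing, 44 mm above the winder's origin, in line with the upper bush; bore 14.2 mm, 12 mm deep, bevel 2 mm; nothing between the bushes. Below it is the sprung drive dog: a claw with a cross-shaped slot (two slots 5.4 mm wide at 90 degrees), out of sight. How it is turned is not shown: a turn of up to 90 degrees, either way, finds a slot.
- winder_dog (a point): Middle of the top of the raised drive dog, on the axis, 22 mm above the winder's origin. It yields down 8 mm on a spring (3 to 8 N). A tongue out of line only sinks it, and it lifts the mandrel 7 mm off home when let go. Within 7 degrees of line it springs up round the tongue and the push falls away. The dog itself hardly turns (0.4 N m): stop turning once the tongue is in or its edge catches.
- block: Hardwood block 56 x 146 x 60 mm, fixed, with three upright holes 13.3 mm across and 50 mm deep in a row along its y axis, 45 mm apart. The mandrels stand in the two outer ones, either way round, lower ends 10 mm above the bench; the middle one is empty. Origin at the centre of its underside, z up.
- flux_jar: Small round jar, 45 mm across, 46 mm high, with a green cap, standing behind the winder; not to be disturbed. Origin at the centre of its underside.
- solder_spool: Small white spool of wire, 42 mm across, 22 mm high, standing in front of the work; not to be disturbed. Origin at the centre of its underside.
- bench_lamp: Desk lamp, fixed: an obstacle to keep clear of. Foot at the far right (x 0.64, y -0.47); lower arm up to a joint at (0.57, -0.20, 0.62), upper arm from there back to the shade at (0.31, -0.31, 0.45); brown shade 0.21 m across round (0.21, -0.27), from 0.30 to 0.54 high. From its right side one gets to the work (y above -0.1) over its top, the hand above 0.68 m. Origin arbitrary.

How it is judged:
On the way:
1. the thick mandrel's lower end is through the upper bush, on the winder's axis, above the lower bush (horizontal distance between mandrel and winder below 0.006 m and z of mandrel in the frame of winder between 0.044 and 0.098 m), for 0.05 s.
At the end, for the whole second after the job is handed in: The thick mandrel stands upright in the winder, through both bushes (both its ends within 3 mm of the winder's axis, tilt under 0.05 rad), its collar within 2.5 mm of the upper bush's top face, released and at rest; the thin mandrel is still in its hole in the block (z of mandrel_collar in the frame of winder_mouth below 0.0025 m and horizontal distance between mandrel_collar and winder_mouth below 0.003 m and horizontal distance between mandrel and winder below 0.003 m and angle between mandrel's own z axis and vertical below 0.05 rad and linear speed of mandrel below 0.02 m/s and contact force between mandrel and the fingers below 0.1 N and horizontal distance between thin_mandrel and block below 0.055 m and height (world z) of thin_mandrel below 0.02 m); the robot touches nothing.
It fails at once if the mandrel is forced: more than 40 N between mandrel and winder (contact force between mandrel and winder above 40 N).
It fails at once if the thin mandrel is disturbed (moved more than 15 mm) (distance of thin_mandrel from where it was at the start of the episode above 0.015 m).
It fails at once if the jar or the spool is disturbed (moved more than 20 mm) (distance of any of flux_jar, solder_spool from where it was at the start of the episode above 0.02 m).
It also fails if it takes over 61 s, if anything falls off the work surface, if the arm or the gripper's body presses on something with over 40 N, if the wrist force passes 120 N, or if a joint passes its speed limit or range.

## Robot

A 6-joint arm with a two-finger parallel gripper is mounted at the origin on a cart in front of the work surface, level with it; the furniture and walls round the work are solid. World frame = base frame: x ahead of the robot, y to its left, z up, the work surface at z = 0. Lengths are in m, angles in rad, forces in N, time in s.
With the tool pointing down it reaches from about 0.35 to 0.775 m from the base axis. Payload 7.3 kg.
Tool frame: the origin (TCP) lies midway between the tips of the shut fingers; the grasp point (between the pads) lies 19 mm behind it; z points along the fingers, y is the line along which they close (so a half turn about z gives the same grasp; the last joint's range is limited). The gripper opens to 92 mm and grips with 3 to 60 N. Pads are 19 mm wide; open, the fingers measure 130 mm over their backs; the gripper's body (75 mm by 190 mm) begins 47 mm behind the grasp point.
Start: joints at [-1.33, 0.342, 1.524, -0, 1.275, -0.146], TCP at [0.198, -0.486, 0.201] pointing down, gripper open.
Joint ranges: [-2.53, 2.53], [-0.77, 2.02], [0.04, 2.7], [-1, 4.14], [0.28, 2.66], [-3.11, 3.11]. Speed limits (rad/s): [2.57, 2.57, 3.14, 3.14, 3.14, 3.14].

## Interface

Orientations are given as [roll, pitch, yaw] about the fixed x, y, z axes, in that order (R = Rz(yaw) Ry(pitch) Rx(roll)).
In Python, from cell import monitor, vision, workorder gives the robot as it stands.
- The arm moves only by the tool move_arm, never from a script. Its argument "rows" is a list of rows, each a list of 5 numbers: the shift along the world's x, y, z in mm, then the turn about the world's z in rad, then the closure, from -1 (fully open) to 1 (shut). A call has 1 to 12 rows; each row shifts and turns the commanded pose from where the row before left it; what a row does not reach is not made up. A row lasts 1/10 s, in which the tool goes at most 50 mm and 8.59 degrees, less where a joint would pass 70% of its speed; a pose out of reach is approached as far as the arm can. A call is refused whole if a number of a shift passes 50 or a number of a turn 0.15, either way. A call with a gripper value outside its range is refused whole. The fingers move at their own pace and stop on an object; "newtons" is the grip in N (left out, the last holds). Time passes only in rows, so rows that do not move let the fingers close. It gives the time, the measured TCP pose, the force, the opening and the grip force at its end, in the units of the state.
- monitor.observe(): the state, without advancing time (a new reading comes with each control period).
- vision.read_camera(name): name is "scene" or "top" or "wrist"; returns the picture (480x640x3 uint8, red, green, blue); there is no depth.
- vision.get_calibration(name): a dict with "K" (3x3 intrinsics, pixels), "k1" (the pictures are not rectified: a ray, as slopes to the right and down, at radius r is drawn at 1 + k1 r^2 times it, then the intrinsics apply), "T" (4x4, takes a point from camera to world coordinates); the wrist camera has in their place "mount" (4x4, takes a point from camera to tool coordinates, whose origin is the TCP and whose axes are the flange's). Camera axes: x right, y up, looking along -z (the intrinsics and any distortion apply to the point x, -y, -z); pixel columns grow to the right and rows downward; lengths in m; the calibration is good to about 2 mm. A picture is of the moment at which its call begins: read the wrist's pose just before it. get_calibration takes no time and is no camera call.
- workorder.hand_in(): hands the job in; it is judged then, once.
The state is a dict: "time": time; "qpos": joint angles; "qvel": joint speeds; "joint_efforts": joint torques, N m; "tool_pos": TCP position; "tool_rot": TCP orientation; "contact_force": force on the tool from outside, world axes, zero at the start; "torque": the same for the moment, N m; "opening": finger opening in m; "grip_force": force on a finger pad.
Only numpy, scipy, OpenCV 4.12 (cv2) and the standard library are available. Lean on these libraries where they do the work, as an engineer would, in place of code of your own. Each camera call takes 0.05 s, during which the arm holds its last target. There are 200 camera calls.

## Working session

There is one attempt and no reset: what is moved stays moved. The work goes in short steps, Python scripts to look and compute and a tool call to move; the robot and the scene stay as the last step left them, time stands still between calls to the robot, and variables do not carry over. Pictures are saved under pics/ and viewed, at most 10 in all, crops included, and the job is handed in when it is done.

Besides the shell and the picture viewer there is one more tool, called after "Emit:" as name([rows], argument=value, ...), one row to a line, values as JSON. move_arm: Moves the arm, as the interface text tells. Its arguments: {"type":"object","properties":{"rows":{"type":"array","items":{"type":"array","items":{"type":"number"}}},"newtons":{"type":"number"}},"required":["rows"]}

```bash
mkdir -p pics; ls; python3 - <<'E'
from cell import monitor, vision
import cv2,numpy as np
print(monitor.observe())
for n in ["scene","top","wrist"]:
    im=vision.read_camera(n); cv2.imwrite(f"pics/{n}0.png",im[:,:,::-1])
    c=vision.get_calibration(n); print(n,{k:np.round(v,4).tolist() for k,v in c.items()})
E
```

```text
pics
{'time': 0.0, 'qpos': array([-1.33001203e+00,  3.42751431e-01,  1.52502391e+00, -4.57477530e-06,
        1.27535815e+00, -1.46024046e-01]), 'qvel': array([ 0.00113439, -0.00165936,  0.00091898,  0.00069299, -0.00060927,
       -0.00010529]), 'joint_efforts': array([ 1.23516391e-03, -4.31244707e+01, -2.44215649e+01,  7.17649539e-02,
        5.59275644e-02, -1.46168359e-04]), 'tool_pos': array([ 0.19795024, -0.48577961,  0.20042767]), 'tool_rot': array([-3.14006758e+00, -2.19872670e-04,  3.86809508e-01]), 'contact_force': array([-0.23693658,  0.02378866,  0.59110798]), 'torque': array([-0.04514937, -0.02652064,  0.02531086]), 'grip_force': 0.0, 'opening': 0.09182777438171481}
scene {'K': [[440.0769, 0.0, 319.9348], [0.0, 440.0769, 244.781], [0.0, 0.0, 1.0]], 'k1': -0.0464, 'T': [[-0.6822, 0.2961, -0.6685, -0.0847], [-0.7307, -0.3088, 0.6089, 0.605], [-0.0261, 0.9038, 0.4271, 0.4972], [0.0, 0.0, 0.0, 1.0]]}
top {'K': [[445.1426, 0.0, 323.5333], [0.0, 445.1426, 234.0074], [0.0, 0.0, 1.0]], 'k1': 0.0338, 'T': [[0.0059, 0.998, -0.0632, 0.484], [-1.0, 0.0062, 0.0036, 0.0151], [0.004, 0.0632, 0.998, 1.1467], [0.0, 0.0, 0.0, 1.0]]}
wrist {'K': [[386.8195, 0.0, 327.4632], [0.0, 386.8195, 238.6568], [0.0, 0.0, 1.0]], 'k1': -0.086, 'mount': [[-0.0002, 0.953, 0.303, 0.0825], [1.0, 0.0005, -0.001, -0.0007], [-0.0011, 0.303, -0.953, -0.1846], [0.0, 0.0, 0.0, 1.0]]}
```

View pics/scene0.png

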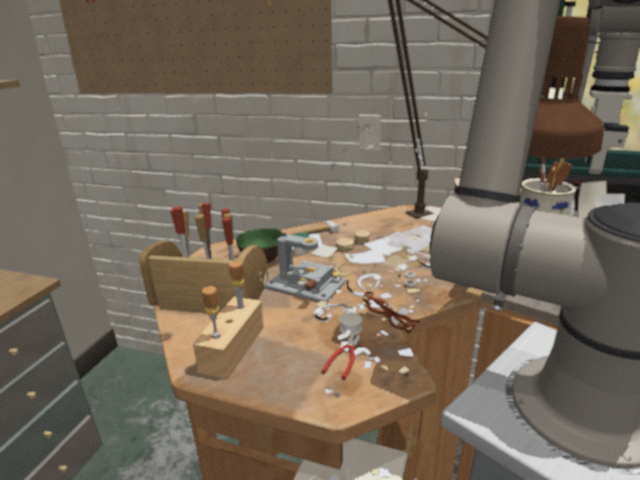

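View pics/top0.png

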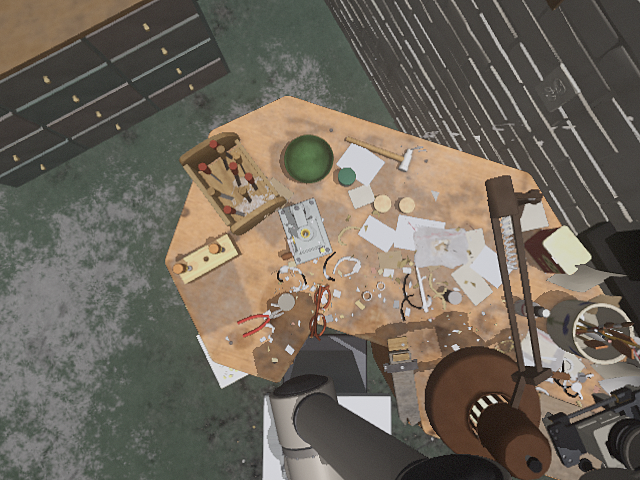

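Scene view: block at (230,340), with mandrels at (212,300) and (237,275), and the winder at (300,265). Top view: mandrels near (180,267) and (214,247), bush near (306,233). I'll zoom in next.

```bash
cat > h.py <<'E'
import numpy as np,cv2
from cell import vision,monitor
from scipy.spatial.transform import Rotation as R
def cam(n,st=None):
    c=vision.get_calibration(n)
    if n!="wrist": return c["K"],c["k1"],np.array(c["T"])
    T=np.eye(4);T[:3,:3]=R.from_euler("xyz",st["tool_rot"]).as_matrix();T[:3,3]=st["tool_pos"]
    return c["K"],c["k1"],T@np.array(c["mount"])
def ray(C,p):
    K,k1,T=C
    d=np.array([(p[0]-K[0][2])/K[0][0],(p[1]-K[1][2])/K[1][1]]);s=d.copy()
    for _ in range(20): s=d/(1+k1*(s@s))
    v=T[:3,:3]@np.array([s[0],-s[1],-1]);return T[:3,3],v
def onz(C,p,z):
    o,v=ray(C,p);return o+v*(z-o[2])/v[2]
def proj(C,X):
    K,k1,T=C
    q=T[:3,:3].T@(np.asarray(X)-T[:3,3]);s=np.array([q[0],-q[1]])/-q[2];s=s*(1+k1*(s@s))
    return np.array([K[0][0]*s[0]+K[0][2],K[1][1]*s[1]+K[1][2]])
def tri(rs):
    A=np.zeros((3,3));b=np.zeros(3)
    for o,v in rs:
        v=v/np.linalg.norm(v);P=np.eye(3)-np.outer(v,v);A+=P;b+=P@o
    return np.linalg.solve(A,b)
E
python3 - <<'E'
import cv2,numpy as np
a=cv2.imread("pics/scene0.png")[225:385,180:350];b=cv2.imread("pics/top0.png")[190:290,165:335]
a=cv2.resize(a,None,fx=3.5,fy=3.5,interpolation=cv2.INTER_CUBIC);cv2.imwrite("pics/a.png",a)
b=cv2.resize(b,None,fx=4.5,fy=4.5,interpolation=cv2.INTER_CUBIC);cv2.imwrite("pics/b.png",b)
E
```

```text
(no output)
```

View pics/a.png

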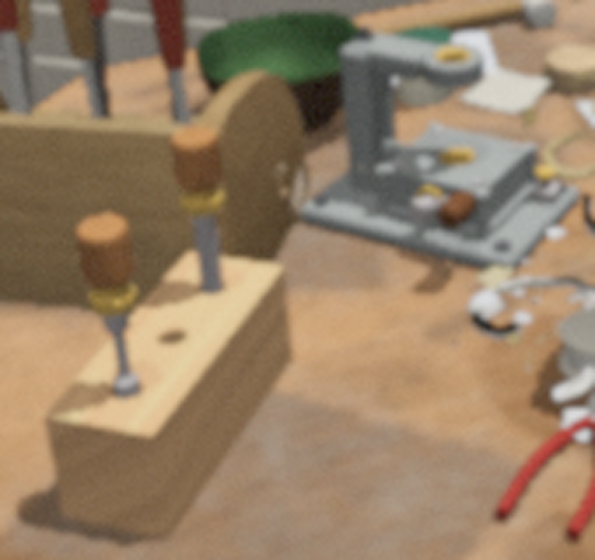

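View pics/b.png

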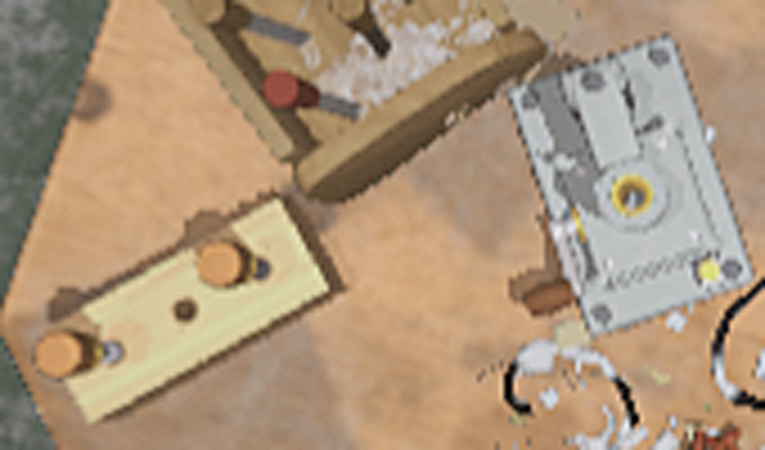

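Scene crop: the waisted mandrel is the near one, at crop (105,300). The thick one is farther away, near the winder (crop 200,200). Top crop: thick grip at (221,263), thin grip at (61,354), winder bush at (633,196), jar behind the winder.

```bash
python3 - <<'E'
from h import *
t=cam("top");s=cam("scene")
f=lambda x,y:((x+.5)/4.5-.5+165,(y+.5)/4.5-.5+190)
g=lambda x,y:((x+.5)/3.5-.5+180,(y+.5)/3.5-.5+225)
for n,p,q,z in [("thick",(221,263),(196,137),.15),("thin",(61,354),(104,222),.15),("mouth",(633,196),(453,54),.113)]:
    print(n,onz(t,f(*p),z),onz(s,g(*q),z),tri([ray(t,f(*p)),ray(s,g(*q))]))
print("hole",onz(t,f(186,310),.06))
print("winder base corners",[onz(t,f(*p),.012)[:2].round(3) for p in [(512,92),(672,36),(750,270),(594,336)]])
print("block top",[onz(t,f(*p),.06)[:2].round(3) for p in [(280,195),(330,292),(92,422)]])
print("lamp",proj(t,[.21,-.27,.54]))
E
```

```text
thick [0.51422685 0.25635613 0.15      ] [0.50759548 0.26213406 0.15      ] [0.51456689 0.25769489 0.14571603]
thin [0.46888901 0.33388516 0.15      ] [0.46800504 0.33643236 0.15      ] [0.46929145 0.33497683 0.14873179]
mouth [0.55120005 0.05377524 0.113     ] [0.55011873 0.05717736 0.113     ] [0.55189794 0.05448063 0.1114992 ]
hole [0.49148393 0.29637743 0.06      ]
winder base corners [array([0.617, 0.127]), array([0.649, 0.036]), array([ 0.516, -0.009]), array([0.478, 0.079])]
block top [array([0.554, 0.247]), array([0.502, 0.219]), array([0.431, 0.345])]
lamp [539.49559209 475.00553803]
```

Thick mandrel is at about (0.514, 0.257) and the mouth at (0.551, 0.054). I'll move clear of the shade, then straight up.

Emit:
move_arm([
  [-40, 0, 0, 0, -1],
  [-40, 0, 0, 0, -1],
  [0, 0, 50, 0, -1],
  [0, 0, 50, 0, -1],
  [0, 0, 50, 0, -1],
  [0, 0, 50, 0, -1],
  [0, 0, 50, 0, -1],
  [0, 0, 50, 0, -1],
  [0, 0, 50, 0, -1],
  [0, 0, 50, 0, -1],
  [0, 0, 50, 0, -1],
  [0, 0, 50, 0, -1],
])

```text
time: 1.35
tool_pos: [0.1073, -0.4444, 0.6355]
tool_rot: [-3.112, -0.017, 0.387]
contact_force: [-7.4, 75.1, 6.8]
opening: 0.092
grip_force: 0.0
```

Emit:
move_arm([
  [0, 0, 0, 0, -1],
  [0, 0, 0, 0, -1],
])

```text
time: 1.55
tool_pos: [0.107, -0.4413, 0.639]
tool_rot: [-3.12, -0.014, 0.386]
contact_force: [-0.5, 0.2, 0.0]
opening: 0.0917
grip_force: 0.0
```

Emit:
move_arm([
  [0, 25, 20, 0, -1],
  [0, 25, 20, 0, -1],
  [0, 20, 20, 0, -1],
  [0, 10, 20, 0, -1],
  [0, 0, 0, 0, -1],
])

```text
time: 2.05
tool_pos: [0.1166, -0.3954, 0.6804]
tool_rot: [3.071, 0.019, 0.387]
contact_force: [0.5, -0.1, 0.4]
opening: 0.0915
grip_force: 0.0
```

Emit:
move_arm([
  [0, 25, 10, 0, -1],
  [0, 20, 20, 0, -1],
  [0, 0, 0, 0, -1],
  [0, 0, 0, 0, -1],
])

```text
time: 2.45
tool_pos: [0.1152, -0.3497, 0.6963]
tool_rot: [3.068, 0.019, 0.386]
contact_force: [0.1, -0.8, 0.1]
opening: 0.0919
grip_force: 0.0
```

```bash
python3 - <<'E'
from h import *
s=monitor.observe();print(s['qpos'],s['tool_pos'],s['tool_rot'])
E
```

```text
[-1.46339768  0.28093696  0.12846507  0.00410374  2.65659507 -0.2753881 ] [ 0.11520951 -0.34972831  0.69627571] [3.06838927 0.01896636 0.38579505]
```

Emit:
move_arm([
  [30, 12, 0, 0, -1],
  [38, 19, 0, 0, -1],
  [34, 25, 0, 0, -1],
  [31, 29, 0, 0, -1],
  [28, 32, 0, 0, -1],
  [24, 35, 0, 0, -1],
  [20, 37, 0, 0, -1],
  [15, 39, 0, 0, -1],
  [11, 41, 0, 0, -1],
  [6, 42, 0, 0, -1],
  [2, 42, 0, 0, -1],
  [-2, 42, 0, 0, -1],
])

```text
time: 3.65
tool_pos: [0.3522, 0.0467, 0.6857]
tool_rot: [3.068, 0.019, 0.386]
contact_force: [0.5, -0.3, 0.1]
opening: 0.0918
grip_force: 0.0
```

Emit:
move_arm([
  [18, 18, -40, 0, -1],
  [18, 18, -40, 0, -1],
  [18, 18, -40, 0, -1],
  [18, 18, -40, 0, -1],
  [18, 18, -40, 0, -1],
  [18, 18, -30, 0.05, -1],
  [18, 18, -20, 0.05, -1],
  [12, 12, -16, 0.03, -1],
  [0, 0, 0, 0, -1],
  [0, 0, 0, 0, -1],
])

```text
time: 4.65
tool_pos: [0.4856, 0.1787, 0.4299]
tool_rot: [3.066, 0.019, 0.516]
contact_force: [0.4, -0.3, -0.2]
opening: 0.0915
grip_force: 0.0
```

Hitting a joint limit left the tool tilted 0.077 rad, with q2+q3+q5 = 3.066 instead of π. I'll turn the lean inward and go back up to the same q5 limit so that it cancels.

Emit:
move_arm([
  [-20, 10, 28, -0.13, -1],
  [-20, 10, 28, -0.13, -1],
  [-20, 10, 25, -0.13, -1],
  [-20, 10, 25, -0.13, -1],
  [-20, 10, 20, -0.13, -1],
  [-20, 10, 20, -0.13, -1],
  [-20, 5, 10, -0.13, -1],
  [-20, 5, 10, -0.13, -1],
  [0, 0, 0, 0, -1],
])

```text
time: 5.55
tool_pos: [0.3233, 0.2483, 0.6001]
tool_rot: [3.071, 0.012, -0.525]
contact_force: [0.4, 0.2, 0.3]
opening: 0.092
grip_force: 0.0
```

```bash
cat > st.py <<'E'
from h import *
s=monitor.observe();q=s['qpos'];z=R.from_euler("xyz",s['tool_rot']).as_matrix()[:,2]
print(q.round(3),s['tool_pos'].round(4),s['tool_rot'].round(4),"lean",z[:2].round(4),"sum",(q[1]+q[2]+q[4]).round(4), s['time'])
E
python3 st.py
```

```text
[ 0.489  0.234  0.577 -0.04   2.396  2.556] [0.3233 0.2483 0.6001] [ 3.0712  0.012  -0.5249] lean [-0.0456 -0.0549] sum 3.2073 5.55
```

Emit:
move_arm([
  [0, 0, 10, -0.125, -1],
  [0, 0, 10, -0.125, -1],
  [-8, -6, 10, -0.125, -1],
  [-8, -6, 10, 0, -1],
  [-8, -6, 5, 0, -1],
  [0, 0, 0, 0, -1],
])

```text
time: 6.15
tool_pos: [0.3007, 0.23, 0.6431]
tool_rot: [3.069, 0.015, -0.898]
contact_force: [-0.1, 0.3, 0.4]
opening: 0.0917
grip_force: 0.0
```

```bash
python3 st.py
```

```text
[ 0.451  0.258  0.394 -0.003  2.564  2.916] [0.3007 0.23   0.6431] [ 3.0685  0.0149 -0.8975] lean [-0.0663 -0.0339] sum 3.2161 6.15
```

Emit:
move_arm([
  [0, 0, 12, 0, -1],
  [0, 0, 10, 0, -1],
  [0, 0, 6, 0, -1],
  [0, 0, 6, 0, -1],
  [0, 0, 0, 0, -1],
])

```text
time: 6.65
tool_pos: [0.2976, 0.2281, 0.6613]
tool_rot: [3.074, 0.015, -0.898]
contact_force: [0.7, 0.1, 0.5]
opening: 0.0917
grip_force: 0.0
```

```bash
python3 st.py
```

```text
[ 4.500e-01  3.040e-01  2.500e-01 -2.000e-03  2.656e+00  2.916e+00] [0.2976 0.2281 0.6613] [ 3.0738  0.0145 -0.898 ] lean [-0.062  -0.0309] sum 3.2109 6.65
```

Emit:
move_arm([
  [-10, -6, 8, 0, -1],
  [-10, -6, 8, 0, -1],
  [-10, -6, 8, 0, -1],
  [0, 0, 0, 0, -1],
])

```text
time: 7.05
tool_pos: [0.2631, 0.2073, 0.6753]
tool_rot: [3.086, 0.012, -0.898]
contact_force: [-0.5, -0.3, 0.0]
opening: 0.0915
grip_force: 0.0
```

```bash
python3 st.py
```

```text
[ 4.380e-01  2.200e-01  3.210e-01 -2.000e-03  2.658e+00  2.905e+00] [0.2631 0.2073 0.6753] [ 3.0864  0.012  -0.8982] lean [-0.0507 -0.025 ] sum 3.1981 7.05
```

Emit:
move_arm([
  [0, 0, 15, 0, -1],
  [0, 0, 10, 0, -1],
  [-4, -2, 10, 0, -1],
  [-4, -2, 8, 0, -1],
  [0, 0, 0, 0, -1],
])

```text
time: 7.55
tool_pos: [0.2516, 0.1999, 0.6821]
tool_rot: [3.104, 0.009, -0.898]
contact_force: [-0.1, -0.4, 0.2]
opening: 0.0917
grip_force: 0.0
```

```bash
python3 st.py
```

```text
[ 0.432  0.19   0.333 -0.     2.657  2.9  ] [0.2516 0.1999 0.6821] [ 3.1037  0.0093 -0.8981] lean [-0.0354 -0.0164] sum 3.1806 7.55
```

Emit:
move_arm([
  [0, 0, 15, 0, -1],
  [0, 0, 15, 0, -1],
  [-4, -2, 15, 0, -1],
  [-4, -2, 15, 0, -1],
  [-4, -2, 15, 0, -1],
  [-4, -2, 15, 0, -1],
  [0, 0, 0, 0, -1],
])

```text
time: 8.25
tool_pos: [0.2271, 0.1849, 0.6972]
tool_rot: [-3.134, 0.0, -0.898]
contact_force: [0.4, 0.1, 0.3]
opening: 0.0918
grip_force: 0.0
```

```bash
python3 st.py
```

```text
[0.417 0.128 0.349 0.005 2.657 2.89 ] [0.2271 0.1849 0.6972] [-3.1339e+00  4.0000e-04 -8.9800e-01] lean [0.0058 0.0051] sum 3.1342 8.25
```

Emit:
move_arm([
  [26, 6, -30, 0.14, -1],
  [26, 6, -37, 0.14, -1],
  [26, 6, -37, 0.14, -1],
  [26, 6, -37, 0.14, -1],
  [26, 6, -37, 0.14, -1],
  [26, 7, -37, 0.14, -1],
  [26, 7, -37, 0.14, -1],
  [26, 7, -37, 0.14, -1],
  [26, 7, -37, 0.14, -1],
  [26, 7, -37, 0.14, -1],
  [26, 7, -30, 0.02, -1],
  [0, 0, 0, 0, -1],
])

```text
time: 9.45
tool_pos: [0.5144, 0.257, 0.2965]
tool_rot: [-3.135, 0.012, 0.522]
contact_force: [-0.0, -0.1, -0.9]
opening: 0.092
grip_force: 0.0
```

```bash
python3 st.py; python3 - <<'E'
from h import *
s=monitor.observe();im=vision.read_camera("wrist");cv2.imwrite("pics/w1.png",im[:,:,::-1])
C=cam("wrist",s)
for X in [(.514,.257,.15),(.469,.335,.15),(.551,.054,.113)]: print(proj(C,X))
E
```

```text
[0.327 0.396 1.184 0.004 1.575 1.377] [0.5144 0.257  0.2965] [-3.1348  0.0121  0.5216] lean [-0.0138 -0.0002] sum 3.1547 9.45
[328.72227795 212.55070688]
[227.09942249 212.75151128]
[514.60901059 268.53186893]
```

View pics/w1.png

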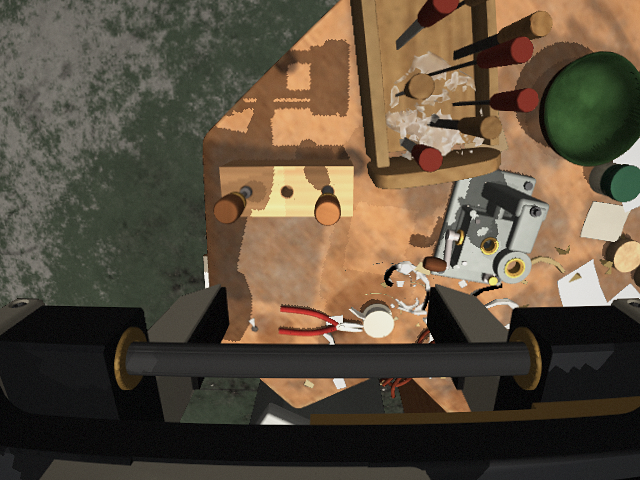

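Wrist view: thick grip top at about (327,213), thin grip at (229,210), upper bush at (515,267), rack handle nearest at (428,158). All match the predictions to within 2 mm. Now I'll refine with masks.

```bash
python3 - <<'E'
from h import *
s=monitor.observe();C=cam("wrist",s);t=cam("top")
def ell(f,box,lo,hi,z,C,name):
    im=cv2.imread(f);x0,y0,x1,y1=box;h=cv2.cvtColor(im[y0:y1,x0:x1],cv2.COLOR_BGR2HSV)
    m=cv2.inRange(h,lo,hi);cs,_=cv2.findContours(m,cv2.RETR_EXTERNAL,cv2.CHAIN_APPROX_NONE)
    c=max(cs,key=cv2.contourArea);hu=cv2.convexHull(c);e=cv2.fitEllipse(hu);bx=cv2.boundingRect(c)
    p=(e[0][0]+x0,e[0][1]+y0);print(name,np.round(p,1),np.round(e[1],1),"bbox",(bx[0]+x0,bx[1]+y0,bx[2],bx[3]),onz(C,p,z).round(4));return p
y=((18,110,110),(35,255,255))
a=ell("pics/w1.png",(490,240,545,295),*y,.113,C,"mouth w")
b=ell("pics/top0.png",(295,220,320,245),*y,.113,t,"mouth t");print(tri([ray(C,a),ray(t,b)]))
w=((5,120,60),(16,255,255))
ell("pics/w1.png",(305,180,350,230),*w,.15,C,"grip w")
ell("pics/top0.png",(205,238,222,258),*w,.15,t,"grip t")
f=lambda x,y:((x+.5)/4.5-.5+165,(y+.5)/4.5-.5+190)
print("handle",tri([ray(C,(428,158)),ray(t,f(288,90))]))
im=cv2.imread("pics/w1.png");a=cv2.resize(im[170:240,295:365],None,fx=6,fy=6,interpolation=cv2.INTER_CUBIC);b=cv2.resize(im[235:305,480:550],None,fx=6,fy=6,interpolation=cv2.INTER_CUBIC)
cv2.imwrite("pics/w1c.png",np.hstack([a[:, :395],b[:,:400]]))
E
```

```text
mouth w [514.3 267.4] [18.  20.7] bbox (505, 258, 20, 20) [0.5517 0.0533 0.113 ]
mouth t [305.  232.7] [7.6 8.3] bbox (301, 229, 9, 8) [0.5523 0.0544 0.113 ]
[0.55202386 0.0543838  0.11462823]
grip w [331.7 212.7] [29.9 43. ] bbox (314, 195, 36, 35) [0.5146 0.2547 0.15  ]
grip t [214.4 248.1] [10.  11.4] bbox (209, 243, 12, 11) [0.5142 0.2548 0.15  ]
handle [0.5965279  0.21727451 0.1862645 ]
```

View pics/w1c.png

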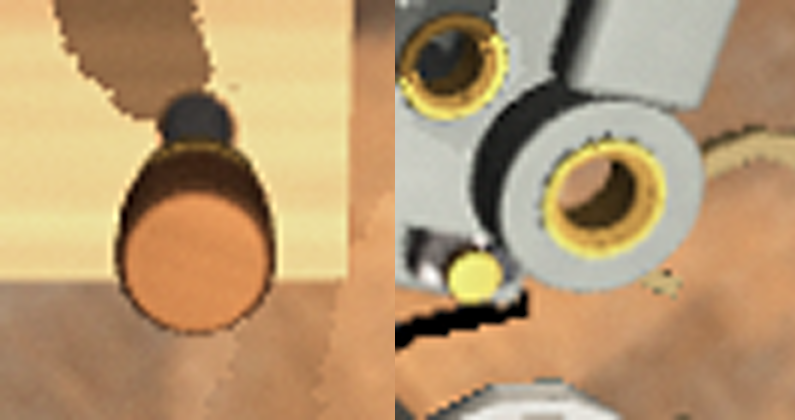

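The rack handle (0.597, 0.217, top about 0.19) is close to the hand's footprint, so I'll grasp with the fingers closing along y (yaw near 0), descend and grip.

Emit:
move_arm([
  [0, 0, 0, -0.14, -0.3],
  [0, 0, 0, -0.14, -0.3],
  [0, 0, -20, -0.14, -0.3],
  [0, 0, -30, -0.1, -0.3],
  [0, 0, -30, 0, -0.3],
  [0, 0, -30, 0, -0.3],
  [0, 0, -30, 0, -0.3],
  [0, 0, -20, 0, -0.3],
  [0, 0, -15, 0, -0.3],
  [0, 0, 0, 0, -0.3],
])

```text
time: 10.5
tool_pos: [0.5133, 0.2573, 0.1281]
tool_rot: [-3.137, 0.003, 0.002]
contact_force: [-0.3, -0.4, 0.1]
opening: 0.0597
grip_force: 0.0
```

```bash
python3 st.py
```

```text
[0.328 0.496 1.491 0.005 1.155 1.895] [0.5133 0.2573 0.1281] [-3.1373e+00  2.8000e-03  1.8000e-03] lean [-0.0028  0.0043] sum 3.1428 10.5
```

Emit:
move_arm([
  [0, 0, -5, 0, 0],
  [0, 0, 0, 0, 0.3],
  [0, 0, 0, 0, 1],
  [0, 0, 0, 0, 1],
  [0, 0, 0, 0, 1],
  [0, 0, 0, 0, 1],
], newtons=25)

```text
time: 11.1
tool_pos: [0.5152, 0.2578, 0.1245]
tool_rot: [-3.136, -0.001, 0.002]
contact_force: [0.8, 1.4, 5.6]
opening: 0.0164
grip_force: 2.6
```

```bash
python3 st.py;python3 - <<'E'
from h import *
print(monitor.observe()['contact_force'],monitor.observe()['torque'])
E
```

```text
[0.328 0.501 1.495 0.005 1.143 1.895] [0.5152 0.2578 0.1245] [-3.1361e+00 -1.3000e-03  2.0000e-03] lean [0.0012 0.0055] sum 3.1386 11.1
[0.79549331 1.37481956 5.60914654] [ 0.11825564 -0.01783956 -0.05834031]
```

Opening is 16 mm, not 24, so something is off. I'll look.

```bash
python3 - <<'E'
from h import *
w=vision.read_camera("wrist")[:,:,::-1];s=vision.read_camera("scene")[:,:,::-1]
a=cv2.resize(w,(400,300));b=cv2.resize(s[200:380,130:370],(400,300),interpolation=cv2.INTER_CUBIC)
c=cv2.resize(w[250:450,200:460],(400,300),interpolation=cv2.INTER_CUBIC)
cv2.imwrite("pics/c2.png",np.vstack([np.hstack([a,b]),np.hstack([c,cv2.resize(s,(400,300))])]))
s=monitor.observe();print(s['opening'],s['grip_force'],s['contact_force'])
E
```

```text
0.008278333528182052 3.025665243403637 [0.04241944 4.46636641 6.42021055]
```

View pics/c2.png

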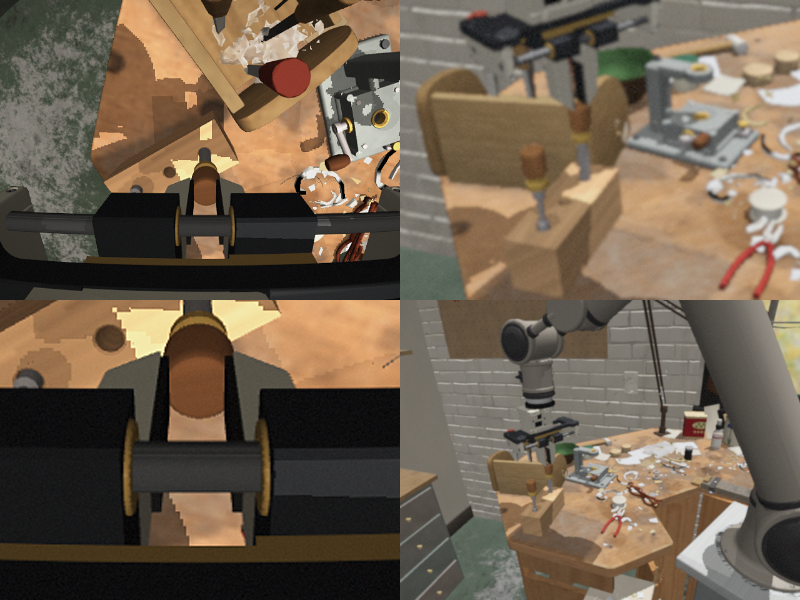

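The grip looks squeezed at the +x edge of the pads. I'll open and re-measure.

Emit:
move_arm([
  [0, 0, 0, 0, -0.3],
  [0, 0, 0, 0, -0.3],
  [0, 0, 0, 0, -0.3],
  [0, 0, 0, 0, -0.3],
])

```text
time: 11.6
tool_pos: [0.5148, 0.2572, 0.1237]
tool_rot: [-3.137, 0.0, 0.002]
contact_force: [0.3, -1.1, -0.1]
opening: 0.0357
grip_force: 0.0
```

```bash
python3 st.py; python3 - <<'E'
from h import *
s=monitor.observe();print(s['opening'],s['contact_force'])
w=vision.read_camera("wrist")[:,:,::-1]
cv2.imwrite("pics/w3.png",w);C=cam("wrist",s)
for X in [(.514,.2575,.15),(.514,.2575,.122),(.514,.2575,.108),(.514,.2575,.06)]: 
    p=proj(C,X);print(X,p);cv2.circle(w,tuple(int(v) for v in p),2,(255,0,255),-1)
p=proj(C,s['tool_pos']+np.array([0,0,.019]));print("grasp pt",p);cv2.circle(w,tuple(int(v) for v in p),2,(0,255,0),-1)
cv2.imwrite("pics/w3c.png",cv2.resize(w[200:400,190:450],(780,600),interpolation=cv2.INTER_CUBIC))
E
```

```text
[0.328 0.502 1.496 0.005 1.143 1.895] [0.5148 0.2572 0.1237] [-3.1371e+00  2.0000e-04  1.9000e-03] lean [-0.0002  0.0045] sum 3.1403 11.6
0.03574913722514234 [ 0.28836039 -1.08303504 -0.05226269]
(0.514, 0.2575, 0.15) [327.82596947 307.05355163]Traceback (most recent call last):
  File "<stdin>", line 6, in <module>
cv2.error: OpenCV(4.12.0) :-1: error: (-5:Bad argument) in function 'circle'
> Overload resolution failed:
>  - Layout of the output array img is incompatible with cv::Mat
>  - Expected Ptr<cv::UMat> for argument 'img'
```

```bash
python3 - <<'E'
from h import *
s=monitor.observe();w=cv2.imread("pics/w3.png");C=cam("wrist",s)
for X in [(.514,.2575,.15),(.514,.2575,.122),(.514,.2575,.108),(.514,.2575,.06)]: 
    p=proj(C,X);print(X,p);cv2.circle(w,tuple(int(v) for v in p),1,(255,0,255),-1)
p=proj(C,s['tool_pos']+np.array([0,0,.019]));print("grasp pt",p);cv2.circle(w,tuple(int(v) for v in p),1,(0,255,0),-1)
cv2.imwrite("pics/w3c.png",cv2.resize(w[200:400,190:450],(780,600),interpolation=cv2.INTER_CUBIC))
E
```

```text
(0.514, 0.2575, 0.15) [328.16957772 306.78068477]
(0.514, 0.2575, 0.122) [328.29173191 281.63469864]
(0.514, 0.2575, 0.108) [328.34139765 271.36550639]
(0.514, 0.2575, 0.06) [328.47280084 244.06894534]
grasp pt [328.42667368 298.45303698]
```

View pics/w3c.png

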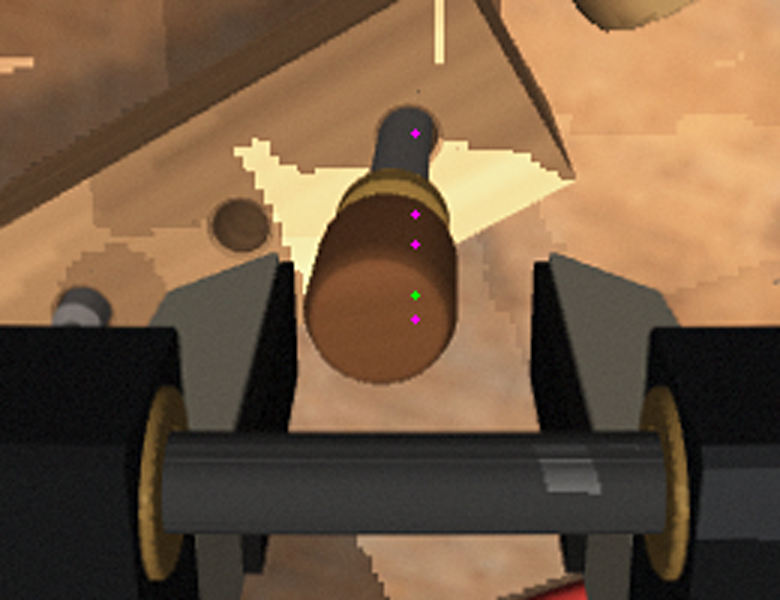

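The open fingertips sit well behind the nominal TCP: they arc back about 23–30 mm. The pads only touched the grip's top edge and slid off. The mandrel is still in its hole, just leaning in the clearance, so I'll go about 12 mm deeper and close again.

Emit:
move_arm([
  [0, 0, 0, 0, -0.3],
  [0, 0, -6, 0, -0.3],
  [0, 0, -6, 0, -0.3],
  [0, 0, 0, 0, 1],
  [0, 0, 0, 0, 1],
  [0, 0, 0, 0, 1],
  [0, 0, 0, 0, 1],
  [0, 0, 0, 0, 1],
  [0, 0, 0, 0, 1],
  [0, 0, 0, 0, 1],
], newtons=25)

```text
time: 12.65
tool_pos: [0.5145, 0.2576, 0.1115]
tool_rot: [-3.137, 0.001, 0.002]
contact_force: [0.2, 0.6, 0.4]
opening: 0.0232
grip_force: 25.0
```

```bash
python3 st.py; python3 - <<'E'
from h import *
s=monitor.observe();print(s['opening'],s['grip_force'],s['contact_force'],s['torque'])
E
```

```text
[0.328 0.514 1.511 0.006 1.115 1.894] [0.5145 0.2576 0.1115] [-3.1366e+00  8.0000e-04  2.0000e-03] lean [-0.0008  0.005 ] sum 3.1407 12.65
0.023186545132680744 25.001315474510193 [0.19551611 0.63885246 0.4461215 ] [ 0.09135173  0.05040492 -0.00809969]
```

Emit:
move_arm([
  [0, 0, 5, 0, 1],
  [0, 0, 10, 0, 1],
  [0, 0, 15, 0, 1],
  [0, 0, 15, 0, 1],
  [0, 0, 20, 0, 1],
  [0, 0, 20, 0, 1],
  [0, 0, 25, 0, 1],
  [0, 0, 25, 0, 1],
  [0, 0, 5, 0, 1],
  [0, 0, 0, 0, 1],
])

```text
time: 13.65
tool_pos: [0.5146, 0.2576, 0.2522]
tool_rot: [-3.136, -0.001, 0.002]
contact_force: [-0.4, 0.0, -2.2]
opening: 0.023
grip_force: 25.0
```

```bash
python3 st.py; python3 - <<'E'
from h import *
s=monitor.observe();print(s['opening'],s['grip_force'],s['contact_force'],s['torque'])
w=vision.read_camera("wrist")[:,:,::-1].copy();sc=vision.read_camera("scene")[:,:,::-1].copy()
cv2.imwrite("pics/w4.png",w);cv2.imwrite("pics/s4.png",sc)
cv2.imwrite("pics/c4.png",np.hstack([cv2.resize(sc[150:350,150:300],(400,533)),cv2.resize(w[200:400,250:400],(400,533))]))
E
```

```text
[0.328 0.403 1.291 0.005 1.445 1.896] [0.5146 0.2576 0.2522] [-3.1363e+00 -8.0000e-04  2.0000e-03] lean [0.0008 0.0053] sum 3.1391 13.65
0.02300174904981092 24.999327957630157 [-0.39893652  0.00779217 -2.18854751] [ 0.05695614  0.02396326 -0.03510499]
```

View pics/c4.png

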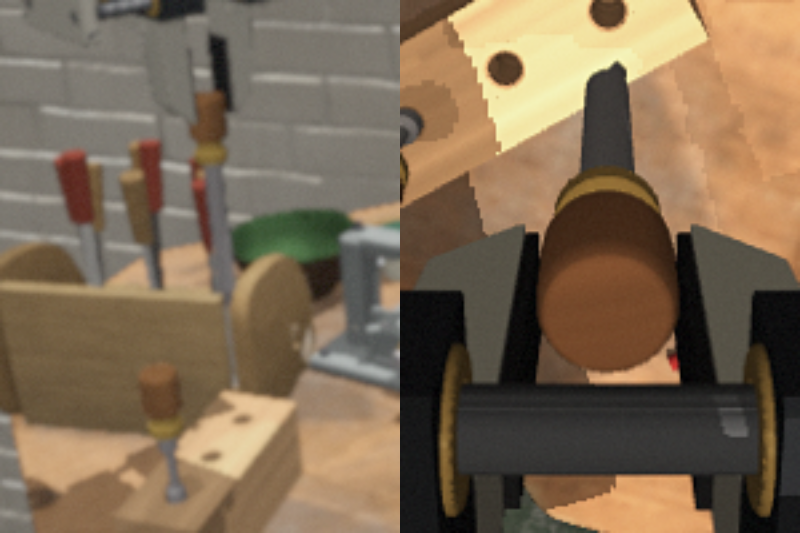

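Left half: the thick mandrel hangs free in the gripper and the thin one is still in the block. Right half: grip centre at crop (609,308), lower end at about (611,72), upright. Now I'll work out its axis offset.

```bash
python3 - <<'E'
from h import *
s=monitor.observe();C=cam("wrist",s);f=lambda x,y:((x+.5)/2.667-.5+250,(y+.5)/2.665-.5+200)
L=s['tool_pos'][2]-.1115
print("top",onz(C,f(209,308),.15+L),"low",onz(C,f(208,78),.018+L),"tcp",s['tool_pos'])
for x,y,z in [(.5145,.2576,.15+L),(.5145,.2576,.018+L)]: print(proj(C,(x,y,z)),f(209,308),f(208,78))
# rod edges per row in wrist
w=cv2.cvtColor(cv2.imread("pics/w4.png"),cv2.COLOR_BGR2HSV)
for r in (232,240,250,258): 
    m=np.where((w[r,300:360,1]<70)&(w[r,300:360,2]<110))[0]; print(r,m.min()+300,m.max()+300)
sc=cam("scene");
for z in (.018,.098,.112,.14): print(z,proj(sc,(.5145,.2576,z+L)))
E
```

```text
top [0.51562981 0.25740666 0.28859184] low [0.51502249 0.25793304 0.15659184] tcp [0.51374915 0.25724947 0.25009184]
[327.59220128 317.6095369 ] (328.0526809148856, 315.25984990619133) (327.677727784027, 228.95590994371483)
[328.12115928 229.62671486] (328.0526809148856, 315.25984990619133) (327.677727784027, 228.95590994371483)
232 320 334
240 319 335
250 319 336
258 318 336
0.018 [235.23800079 258.21877874]
0.098 [230.00412027 214.95125831]
0.112 [229.04649806 206.96323244]
0.14 [227.09269142 190.59489763]
```

Emit:
move_arm([
  [5, -20, 0, 0, 1],
  [5, -25, 0, 0, 1],
  [5, -25, 0, 0, 1],
  [5, -25, 0, 0, 1],
  [5, -25, 0, 0, 1],
  [6, -22, 0, 0, 1],
  [6, -21, 0, 0, 1],
  [0, 0, 0, 0, 1],
  [0, 0, 0, 0, 1],
])

```text
time: 14.65
tool_pos: [0.5508, 0.0945, 0.25]
tool_rot: [-3.136, 0.004, 0.001]
contact_force: [-0.2, 0.3, -0.8]
opening: 0.023
grip_force: 25.0
```

```bash
python3 st.py; python3 - <<'E'
from h import *
s=monitor.observe();C=cam("wrist",s);w=vision.read_camera("wrist")[:,:,::-1].copy();cv2.imwrite("pics/w5.png",w)
P=[monitor.observe()['tool_pos'] for _ in range(3)];print(np.round(P,4))
p=proj(C,(.552,.054,.113));print("pred",p)
x0,y0=int(p[0])-45,int(p[1])-45
cr=w[y0:y0+90,x0:x0+90];h=cv2.cvtColor(cr,cv2.COLOR_BGR2HSV)
m=cv2.inRange(h,(18,100,90),(36,255,255));cs,_=cv2.findContours(m,cv2.RETR_EXTERNAL,cv2.CHAIN_APPROX_NONE)
for c in sorted(cs,key=cv2.contourArea)[-3:]:
    if len(c)<6: continue
    e=cv2.fitEllipse(cv2.convexHull(c));q=(e[0][0]+x0,e[0][1]+y0);print(np.round(q,1),np.round(e[1],1),onz(C,q,.113).round(4))
a=cv2.resize(cr,(450,450),interpolation=cv2.INTER_CUBIC)
b=cv2.resize(w[180:330,255:405],(350,350));b=cv2.copyMakeBorder(b,0,100,0,0,cv2.BORDER_CONSTANT)
cv2.imwrite("pics/c5.png",np.hstack([a,b]));print(x0,y0)
E
```

```text
[0.029 0.375 1.339 0.005 1.431 1.599] [0.5508 0.0945 0.25  ] [-3.1364e+00  3.7000e-03  9.0000e-04] lean [-0.0037  0.0052] sum 3.1452 14.65
[[0.5508 0.095  0.2503]
 [0.5508 0.095  0.2503]
 [0.5508 0.095  0.2503]]
pred [376.03517452 214.75067706]
[335.3 206.6] [ 4.7 17.7] [0.559  0.0889 0.113 ]
[402.  229.7] [10.3 10.6] [0.5387 0.0309 0.113 ]
[374.4 215.2] [24.4 25.8] [0.5516 0.0554 0.113 ]
331 169
```

Mouth measured at (0.5516, 0.0554). I'll move over it and lower gently, watching the force.

Emit:
move_arm([
  [0, -15, 0, 0, 1],
  [0, -15, 0, 0, 1],
  [0, -10, 0, 0, 1],
  [0, 0, 0, 0, 1],
  [0, 0, -12, 0, 1],
  [0, 0, -12, 0, 1],
  [0, 0, -5, 0, 1],
  [0, 0, -4, 0, 1],
  [0, 0, -3, 0, 1],
  [0, 0, -3, 0, 1],
  [0, 0, -3, 0, 1],
  [0, 0, 0, 0, 1],
])

```text
time: 15.9
tool_pos: [0.5512, 0.0546, 0.209]
tool_rot: [-3.137, 0.002, 0.002]
contact_force: [-0.2, -0.8, -1.3]
opening: 0.0233
grip_force: 25.0
```

```bash
python3 st.py; python3 - <<'E'
from h import *
s=monitor.observe();print(s['contact_force'],s['torque'])
E
```

```text
[-0.043  0.39   1.429  0.005  1.324  1.525] [0.5512 0.0546 0.209 ] [-3.1368e+00  1.6000e-03  2.1000e-03] lean [-0.0016  0.0048] sum 3.1434 15.9
[-0.23731184 -0.78737661 -1.27895202] [-0.01251821 -0.00182021  0.00173474]
```

Emit:
move_arm([
  [0, 0, -3, 0, 1],
  [0, 0, -4, 0, 1],
  [0, 0, -4, 0, 1],
  [0, 0, -4, 0, 1],
  [0, 0, 0, 0, 1],
])

```text
time: 16.4
tool_pos: [0.551, 0.0545, 0.1935]
tool_rot: [-3.137, 0.002, 0.002]
contact_force: [-0.3, 0.1, -1.6]
opening: 0.0232
grip_force: 25.0
```

Emit:
move_arm([
  [0, 0, -4, 0, 1],
  [0, 0, -5, 0, 1],
  [0, 0, -5, 0, 1],
  [0, 0, -5, 0, 1],
  [0, 0, -5, 0, 1],
  [0, 0, -5, 0, 1],
  [0, 0, 0, 0, 1],
  [0, 0, 0, 0, 1],
])

```text
time: 17.2
tool_pos: [0.5514, 0.0545, 0.1652]
tool_rot: [-3.137, 0.001, 0.002]
contact_force: [-0.2, 0.8, -1.9]
opening: 0.0226
grip_force: 25.0
```

Emit:
move_arm([
  [0, 0, -5, 0, 1],
  [0, 0, -5, 0, 1],
  [0, 0, -4, 0, 1],
  [0, 0, -3, 0, 1],
  [0, 0, -3, 0, 1],
  [0, 0, -3, 0, 1],
  [0, 0, 0, 0, 1],
  [0, 0, 0, 0, 1],
])

```text
time: 18.0
tool_pos: [0.5514, 0.0545, 0.1423]
tool_rot: [-3.137, 0.001, 0.002]
contact_force: [0.0, 0.7, -1.9]
opening: 0.0227
grip_force: 25.0
```

Emit:
move_arm([
  [0, 0, -4, 0, 1],
  [0, 0, -4, 0, 1],
  [0, 0, -4, 0, 1],
  [0, 0, -3, 0, 1],
  [0, 0, -2, 0, 1],
  [0, 0, 0, 0, 1],
  [0, 0, 0, 0, 1],
])

```text
time: 18.7
tool_pos: [0.5514, 0.0545, 0.1253]
tool_rot: [-3.137, 0.001, 0.002]
contact_force: [0.5, 0.4, -0.9]
opening: 0.0231
grip_force: 25.0
```

Emit:
move_arm([
  [0, 0, -2, 0, 1],
  [0, 0, -2, 0, 1],
  [0, 0, -1, 0, 1],
  [0, 0, 0, 0, 1],
  [0, 0, 0, 0, 1],
])

```text
time: 19.2
tool_pos: [0.5517, 0.0545, 0.1207]
tool_rot: [-3.137, 0.0, 0.002]
contact_force: [0.5, 0.0, 2.0]
opening: 0.0232
grip_force: 25.0
```

The tongue is resting on the sprung dog at about 3.6 N. I'll press 2 mm more and turn in small steps.

Emit:
move_arm([
  [0, 0, -2, 0, 1],
  [0, 0, 0, 0.06, 1],
  [0, 0, 0, 0.06, 1],
  [0, 0, 0, 0.06, 1],
  [0, 0, 0, 0, 1],
])

```text
time: 19.7
tool_pos: [0.5516, 0.0545, 0.1185]
tool_rot: [-3.137, 0.0, 0.182]
contact_force: [0.6, -0.2, 4.0]
opening: 0.0233
grip_force: 25.0
```

```bash
python3 - <<'E'
from h import *
s=monitor.observe();print(s['contact_force'],s['torque'],s['tool_pos'],s['tool_rot'])
E
```

```text
[ 0.62243335 -0.18529427  4.01976012] [ 0.02178582 -0.07077751  0.02531959] [0.551614   0.05451142 0.11852073] [-3.13695518e+00  4.35864034e-04  1.82488747e-01]
```

Emit:
move_arm([
  [0, 0, 0, 0.06, 1],
  [0, 0, 0, 0.06, 1],
  [0, 0, 0, 0.06, 1],
  [0, 0, 0, 0, 1],
])

```text
time: 20.1
tool_pos: [0.5515, 0.0545, 0.1185]
tool_rot: [-3.137, 0.001, 0.361]
contact_force: [0.4, 0.4, 4.2]
opening: 0.0233
grip_force: 25.0
```

Emit:
move_arm([
  [0, 0, 0, 0.06, 1],
  [0, 0, 0, 0.06, 1],
  [0, 0, 0, 0.06, 1],
  [0, 0, 0, 0, 1],
])

```text
time: 20.5
tool_pos: [0.5515, 0.0545, 0.1184]
tool_rot: [-3.137, 0.001, 0.54]
contact_force: [-0.5, -0.6, 4.7]
opening: 0.0228
grip_force: 25.0
```

Emit:
move_arm([
  [0, 0, 0, 0.06, 1],
  [0, 0, 0, 0.06, 1],
  [0, 0, 0, 0.06, 1],
  [0, 0, 0, 0, 1],
])

```text
time: 20.9
tool_pos: [0.5514, 0.0545, 0.1184]
tool_rot: [-3.137, 0.001, 0.72]
contact_force: [0.3, 0.4, 3.8]
opening: 0.023
grip_force: 25.0
```

Emit:
move_arm([
  [0, 0, 0, 0.06, 1],
  [0, 0, 0, 0.06, 1],
  [0, 0, 0, 0.06, 1],
  [0, 0, 0, 0, 1],
])

```text
time: 21.3
tool_pos: [0.5513, 0.0546, 0.1183]
tool_rot: [-3.137, 0.001, 0.899]
contact_force: [-0.2, 0.8, 4.3]
opening: 0.0229
grip_force: 25.0
```

Emit:
move_arm([
  [0, 0, 0, 0.06, 1],
  [0, 0, 0, 0.06, 1],
  [0, 0, 0, 0.06, 1],
  [0, 0, 0, 0, 1],
])

```text
time: 21.7
tool_pos: [0.5509, 0.0545, 0.1176]
tool_rot: [-3.136, 0.002, 1.079]
contact_force: [0.9, 1.0, -1.0]
opening: 0.0229
grip_force: 25.0
```

```bash
python3 - <<'E'
from h import *
s=monitor.observe();print(s['contact_force'],s['torque'],s['tool_pos'],s['tool_rot'],s['qpos'])
E
```

```text
[ 0.87888254  0.96137166 -0.97453687] [-0.05877736 -0.24364785 -0.00814584] [0.55085165 0.05445233 0.11755756] [-3.13553005e+00  1.90995434e-03  1.07897587e+00] [-4.05127572e-02  4.75723864e-01  1.55968522e+00  1.03195579e-03
  1.11247239e+00  4.50853990e-01]
```

The push fell from +4.3 to −1.0 N, so the tongue is in the slot. I'll lower the last millimetre or two until the collar seats.

Emit:
move_arm([
  [0, 0, -0.5, 0, 1],
  [0, 0, -0.5, 0, 1],
  [0, 0, -0.5, 0, 1],
  [0, 0, 0, 0, 1],
])

```text
time: 22.1
tool_pos: [0.5512, 0.0545, 0.1166]
tool_rot: [-3.136, 0.001, 1.081]
contact_force: [-0.2, -1.2, -0.8]
opening: 0.0231
grip_force: 25.0
```

Emit:
move_arm([
  [0, 0, -0.5, 0, 1],
  [0, 0, -0.5, 0, 1],
  [0, 0, 0, 0, 1],
])

```text
time: 22.4
tool_pos: [0.5514, 0.0545, 0.1162]
tool_rot: [-3.137, 0.001, 1.082]
contact_force: [-1.6, 0.6, 3.4]
opening: 0.0232
grip_force: 25.0
```

Seated at the expected height with about 5 N on the collar. Release, then lift clear.

Emit:
move_arm([
  [0, 0, 0, 0, 0.3],
  [0, 0, 0, 0, 0],
  [0, 0, 0, 0, -0.3],
  [0, 0, 0, 0, -0.3],
  [0, 0, 0, 0, -0.3],
  [0, 0, 0, 0, -0.3],
  [0, 0, 20, 0, -0.3],
  [0, 0, 30, 0, -0.3],
  [0, 0, 40, 0, -0.3],
  [0, 0, 40, 0, -0.3],
  [0, 0, 20, 0, -0.3],
  [0, 0, 0, 0, -0.3],
])

```text
time: 23.6
tool_pos: [0.5529, 0.0545, 0.2693]
tool_rot: [3.14, -0.002, 1.082]
contact_force: [0.2, 0.4, 0.3]
opening: 0.0596
grip_force: 0.0
```

```bash
python3 st.py; python3 - <<'E'
from h import *
s=monitor.observe();C=cam("wrist",s);w=vision.read_camera("wrist")[:,:,::-1].copy();sc=vision.read_camera("scene")[:,:,::-1].copy()
print(proj(C,(.5516,.0547,.155)),proj(C,(.5516,.0547,.123)),proj(cam("scene"),(.5516,.0547,.155)))
cv2.imwrite("pics/c6.png",np.hstack([cv2.resize(w,(400,300)),cv2.resize(sc[200:350,180:380],(400,300),interpolation=cv2.INTER_CUBIC)]))
E
```

```text
[-4.000e-02  3.560e-01  1.315e+00  1.000e-03  1.468e+00  4.480e-01] [0.5529 0.0545 0.2693] [ 3.1401e+00 -1.9000e-03  1.0820e+00] lean [0.0022 0.001 ] sum 3.1394 23.6
[325.99783089 224.81901941] [326.02765769 215.09025626] [308.7436627  220.98209853]
```

View pics/c6.png

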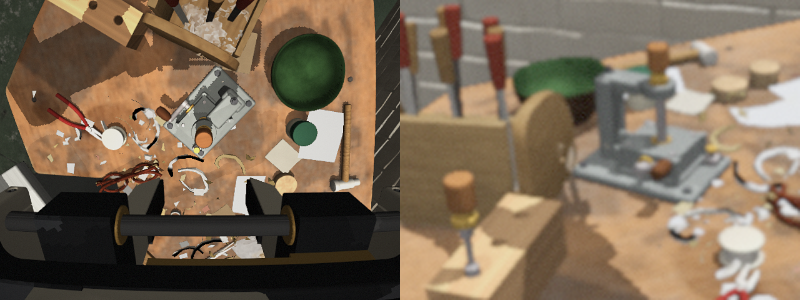

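The grip top shows at scene pixel (308.5,222), against (308.7,221) predicted for home. The mandrel is in the winder, upright and released, and the thin one is still in the block.

```bash
python3 -c "
from cell import workorder
print(workorder.hand_in())"
```

```text
the job is handed in; nothing more can be done
None
```

I handed the job in at about 23.6 s: the thick mandrel is in the winder with its tongue in the drive slot, its collar seated on the upper bush and the gripper clear, and the thin mandrel is still in its hole; the hand-in returned no verdict.

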